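# Open the label printer for a new roll

### The arm

A 6-joint arm with a two-finger parallel gripper is mounted at the origin on a cart in front of the work surface, level with it; the furniture and walls round the work are solid. World frame = base frame: x ahead of the robot, y to its left, z up, the work surface at z = 0. Lengths are in m, angles in rad, forces in N, time in s.
With the tool pointing down it reaches from about 0.4 to 0.925 m from the base axis. Payload 3.4 kg.
Tool frame: the origin (TCP) lies at the very end of the fingers, on their centre line; the grasp point (between the pads) lies 19 mm behind it (ctrl.hold_point_z is the z of the grasp point in the tool frame, in m); z points along the fingers, y is the direction in which the jaws open and shut (so a half turn about z gives the same grasp; the last joint's range is limited). The gripper opens to 85 mm and grips with 20 to 120 N. Pads are 22 mm wide; open, the fingers measure 114 mm over their backs; the gripper's body (76 mm by 85 mm) begins 54 mm behind the grasp point. The pads swing forward as they close: fully open they stand 13 mm farther back than shut.
Start: joints at [-1.2, 0.307, 1.506, -0, 1.328, -0.073], TCP at [0.247, -0.519, 0.205] pointing down, gripper open.
Joint ranges: [-3.12, 3.12], [-1.05, 2.28], [0.14, 2.33], [-1.42, 4.57], [0.1, 2.73], [-2.68, 2.68]. Speed limits (rad/s): [2.57, 2.57, 3.14, 3.14, 3.14, 3.14].

### API

Orientations are given as a rotation vector (axis times angle).
In Python, from cell import ctrl gives the robot as it stands. The module is installed in compiled form; this text tells all that it offers.
- The arm moves only by the tool send_rows, never from a script. Its argument "series" is a list of rows, each a list of 3 entries, a list of its own where there are three numbers: the turn, a rotation vector about the tool's x, y, z in rad, then the shift along the tool's x, y, z in mm, then the finger opening in mm, from 0 to 85.4. In form: [[[wx, wy, wz], [tx, ty, tz], grip], ...]. A call has 1 to 5 rows; each row shifts and turns the commanded pose from where the row before left it, along the tool's axes as they then stand; what a row does not reach is not made up. A row lasts 1/8 s, in which the tool goes at most 62.5 mm and 10.7 degrees, less where a joint would pass 70% of its speed; a pose out of reach is approached as far as the arm can. A call with a gripper value outside its range is refused whole. The fingers move at their own pace and stop on an object; "force" is the grip in N (left out, the last holds). Time passes only in rows, so rows that do not move let the fingers close. It gives the time, the measured TCP pose, the force and the opening at its end, in the units of the state.
- ctrl.state(): the state, without advancing time (a new reading comes with each control period).
- ctrl.read_camera(name): name is "side" or "top" or "wrist"; returns (picture, depth): 400x640x3 uint8, red, green, blue; 400x640 float32, m along the optical axis (not along the pixel's ray), 0 where there is no reading.
- ctrl.camera_model(name): a dict with "fov_y" (degrees; the focal length in pixels is half the picture's height over the tangent of half this angle, whatever the lens; pixels are square), "cx", "cy" (the principal point, pixels), "world_to_cam" (4x4, takes a point from world to camera coordinates). Camera axes: x right, y up, looking along -z (the intrinsics and any distortion apply to the point x, -y, -z); pixel columns grow to the right and rows downward; lengths in m; the calibration is good to about 2 mm. A picture is of the moment at which its call begins: read the wrist's pose just before it. camera_model takes no time and is no camera call; for the wrist camera it gives the pose at the moment of the call.
- ctrl.job_done(): hands the job in, once; it reports no verdict.
The state is a dict: "t": time; "qpos": joint angles; "qvel": joint speeds; "tau": joint torques, N m; "position": TCP position; "ee_rot": TCP orientation; "force": force on the tool from outside, world axes, zero at the start; "moment": the same for the moment, N m; "opening": finger opening in m.
Only numpy, scipy, OpenCV 4.12 (cv2) and the standard library are available. Lean on these libraries where they do the work, as an engineer would, in place of code of your own. Each camera call takes 0.05 s, during which the arm holds its last target. There are 200 camera calls.

### The job

The label printer has run out, so get it ready for a new roll: give its closed cover one firm press with the fingertips on the ribbed mark, let go, and watch the catch release and the cover swing up by itself. See that it stays wide open untouched for a second or two, then reach into the open printer and push the roll guide all the way to the right, against its stop. Do not push the cover back down, do not lift anything, and leave the printer, the new roll and the other things on the desk where they are.

Things in the scene. Friction and masses are not known exactly. Their poses are not given: they have to be found in the camera images.
- printer: Desktop label printer on rubber feet, loose, about 2.4 kg: light grey tub, overlapping dark cover with a smoked window. 185 mm deep, 182 wide, 123 high with the cover shut. Origin under its centre on the desk; x to its rear, y to its left, z up; the front, with feed key and label slot, faces the robot at yaw 0. Coordinates below are in this frame, in mm.
- well (a point): Centre of the mouth of the roll well, seen when the cover is open, at (0, 0, 92): x = -50 to 50, y = -62 to 62, side rims at z = 92, floor at z = 26, front wall and platen roller up to z = 83. A fixed round hub, 24 across, stands out of the left wall at x = 0, z = 70 as far as y = 55.
- hinge_line (a point): Middle of the cover's hinge line, which runs along y at x = 70, z = 100. Fully open, the cover leans back behind this line; its top edge is then about 265 mm above the desk.
- cover_press (a point): Middle of the ribbed press mark (three low ribs, 44 mm long) on the cover's top near its front edge, 135 mm in front of the hinge line; with the cover shut it lies on the surface at x = -65, y = 0, z = 123. It moves with the cover.
- cover (a joint): Cover angle in rad: 0 shut and latched, 1.95 fully open. Push-push catch: the shut cover gives on its mark at about 5 N and sinks 5 mm to a hard stop (-0.037); a press of 10 to 15 N gets there. Pressed below -0.028 and let go, it springs fully open in about 0.8 s and stays. It follows the finger up at about 4 N, so draw away up and toward the robot. Pressed less, or pushed shut again, it latches.
- guide (a joint): Travel of the roll guide in m: 0 at its narrowest (inner face at y = -2), growing to the printer's right (-y); 0.048 at its stop (inner face at y = -50). It starts between 0.004 and 0.018, slides stiffly (about 2 N) and stays where it is left.
- guide_face (a point): On the left (inner) face of the roll guide at x = 0, z = 90. The guide is an upright grey disc across y, 68 across, 5 thick, centre at x = 0, z = 74, on a foot on the well's floor; an 18 wide tab on top reaches z = 112; a hub, 24 across, at z = 70 stands 6 out of the inner face. Push it on the inner face from the left, with the fingers in the gap between it and the left wall.
- label_roll: New roll of white labels standing on the desk at the printer's right, about 70 mm across with a loose end, 52 mm high; origin underneath. Bystander, not to be loaded.
- carton: Flat closed brown carton, 100 x 151 x 45 mm, at the printer's left; origin underneath. Bystander.
- cutter: Yellow box cutter, 156 mm long and 18 mm high, lying in front of the printer; origin underneath. Bystander.
- scanner: Black hand scanner lying on its side, 152 x 121 x 39 mm, at one side of the desk; origin underneath. Bystander.
- tape: Roll of brown packing tape lying flat, 90 mm across, 48 mm high, at the other side of the desk; origin underneath. Bystander.
- mug: White mug, 94 mm high, 82 mm across, behind the printer at the right; origin underneath. Bystander.

How it is judged:
On the way, in this order (a step that is already met when the one before it is completed fails the run):
1. the shut cover is pressed down (value of joint cover below -0.015 rad), for 0.02 s.
2. the cover has swung wide open by itself and stays there for a second, touched by nothing (value of joint cover above 1.7 rad and contact force between each of the arm, the fingers and printer below 0.2 N), for 1 s.
3. the roll guide is pushed to its stop (value of joint guide above 0.044 m), for 0.1 s.
At the end, for the whole second after the job is handed in: The cover stands open by more than 1.7 rad, still; the roll guide is within 4 mm of its stop; the printer stands flat within 20 mm of where it was, at rest (value of joint cover above 1.7 rad and velocity of joint cover below 0.1 rad/s and value of joint guide above 0.044 m and angle between printer's own z axis and vertical below 0.03 rad and distance of printer from where it was at the start of the episode below 0.02 m and linear speed of printer below 0.01 m/s); the robot touches nothing.
It fails at once if the cover is pushed back down after it has sprung open (value of joint cover above 0.25 rad and velocity of joint cover below -0.3 rad/s).
It fails at once if the printer is lifted or tipped (height (world z) of printer above 0.01 m or angle between printer's own z axis and vertical above 0.1 rad).
It fails at once if the printer is shoved more than 20 mm (distance of printer from where it was at the start of the episode above 0.02 m).
It fails at once if the new roll or another bystander is moved more than 25 mm (distance of any of label_roll, carton, cutter, scanner, tape, mug from where it was at the start of the episode above 0.025 m).
It also fails if it takes over 51 s, if anything falls off the work surface, if the arm or the gripper's body presses on something with over 40 N, if the wrist force passes 120 N, or if a joint passes its speed limit or range.

## Working session

There is one attempt and no reset: what is moved stays moved. The work goes in short steps, Python scripts to look and compute and a tool call to move; the robot and the scene stay as the last step left them, time stands still between calls to the robot, and variables do not carry over. Pictures are saved under pics/ and viewed, about 8 in all and at most 12, crops included, and the job is handed in when it is done.

Besides the shell and the picture viewer there is one more tool, called after "Emit:" as name(argument=value, ...) on one line, values as JSON. send_rows: Moves the arm, as the interface text tells. Its arguments: {"type":"object","properties":{"series":{"type":"array"},"force":{"type":"number"}},"required":["series"]}

```bash
mkdir -p pics; cat > h.py <<'E'
import numpy as np, cv2
from cell import ctrl
from scipy.spatial.transform import Rotation as R
def cam(n):
    m=ctrl.camera_model(n); im,d=ctrl.read_camera(n); return m,im,d
def K(m):
    f=200/np.tan(np.radians(m["fov_y"])/2); return f,m["cx"],m["cy"]
def cloud(m,d):
    f,cx,cy=K(m); v,u=np.mgrid[:400,:640]
    p=np.stack([(u-cx)/f*d,-(v-cy)/f*d,-d,np.ones_like(d)],-1)
    return (p@np.linalg.inv(np.array(m["world_to_cam"])).T)[...,:3]
def proj(m,P):
    f,cx,cy=K(m); q=np.array(m["world_to_cam"])@np.r_[P,1]
    return cx+f*q[0]/-q[2], cy-f*q[1]/-q[2]
def save(n,im): cv2.imwrite("pics/"+n,im[...,::-1])
E
python3 - <<'E'
from h import *
s=ctrl.state(); print(s)
ims=[]
for n in("top","side"):
    m,im,d=cam(n); save(n+"0.png",im); np.savez(n+"0.npz",im=im,d=d,P=cloud(m,d)); print(n,{k:np.round(v,3).tolist() if k=="world_to_cam" else v for k,v in m.items()}, (d>0).mean())
E
```

```text
{'t': 0.0, 'qpos': array([-1.20046168e+00,  3.07542539e-01,  1.50768782e+00, -3.65712501e-05,
        1.32842917e+00, -7.34857086e-02]), 'qvel': array([ 7.99542072e-05,  1.18932083e-03,  2.79368905e-04, -1.47464130e-03,
        3.20294761e-04,  2.46101118e-04]), 'tau': array([-2.14565453e-04, -4.57554102e+01, -2.51914001e+01, -8.39003064e-05,
        1.34465660e-02,  3.80245851e-06]), 'position': array([ 0.24659258, -0.5185826 ,  0.20419313]), 'ee_rot': array([-3.06256507e+00, -6.91008423e-01,  5.34906102e-04]), 'force': array([-1.26334356,  0.54273686, -0.11834526]), 'moment': array([ 0.01103893, -0.05772561, -0.01515417]), 'opening': 0.08558298836652542}
top {'fov_y': 53.312489771402106, 'cx': 320.2062426278163, 'cy': 198.5374685260345, 'world_to_cam': [[-0.012, -1.0, -0.001, 0.077], [0.98, -0.012, 0.2, -0.624], [-0.2, 0.001, 0.98, -1.272], [0.0, 0.0, 0.0, 1.0]]} 0.99612890625
side {'fov_y': 46.694996737379654, 'cx': 316.01589704399674, 'cy': 203.20636266311143, 'world_to_cam': [[-0.379, -0.925, 0.011, 0.302], [0.746, -0.298, 0.595, -0.502], [-0.547, 0.234, 0.804, -1.503], [0.0, 0.0, 0.0, 1.0]]} 0.99603125
```

View pics/top0.png

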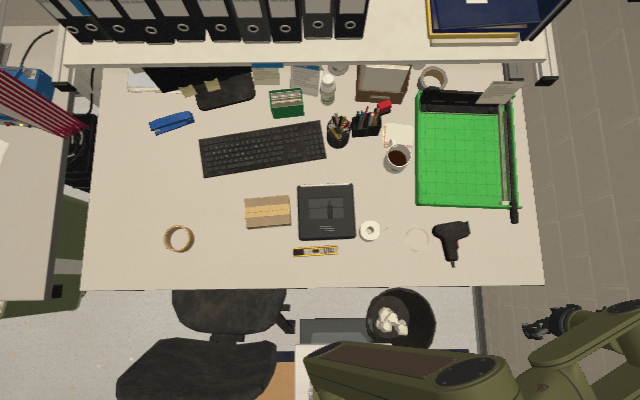

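View pics/side0.png

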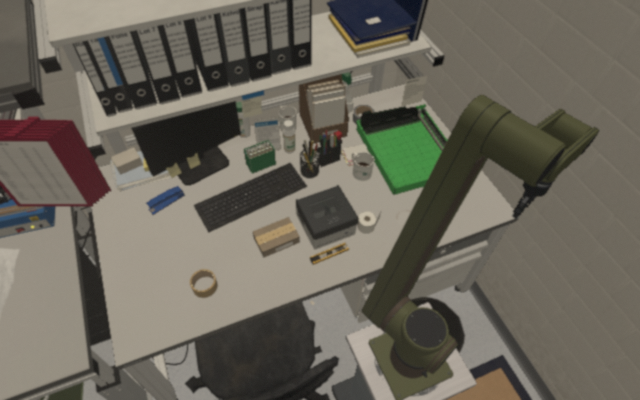

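Top view: the printer's dark cover is at about px (298–355, 184–240), with its ribbed mark near the lower edge at about (326, 237). The roll is at (370, 231), the cutter at (316, 251) and the carton at (268, 211). In the side view the cover is at (297–357, 188–240).

```bash
python3 - <<'E'
from h import *
for n,(u0,u1,v0,v1) in(("top",(285,365,172,250)),("side",(285,368,175,255))):
    z=np.load(n+"0.npz"); P=z["P"]; im=z["im"]; d=z["d"]
    desk=P[240:280,200:290] if n=="top" else P[190:230,120:170]
    print(n,"desk z",np.median(desk[...,2]))
    sub=P[v0:v1,u0:u1].reshape(-1,3); c=im[v0:v1,u0:u1].reshape(-1,3).astype(int)
    print(np.histogram(sub[:,2],bins=np.arange(-.01,.16,.01)))
    k=(sub[:,2]>.108)&(sub[:,2]<.14)
    q=sub[k]; print(k.sum(),"medz",np.median(q[:,2]))
    r=cv2.minAreaRect((q[:,:2]*1000).astype(np.float32)); print(r, cv2.boxPoints(r).round(1).tolist())
    # mask closing largest component rect
    m=(P[...,2]>.112)&(P[...,2]<.135); mm=np.zeros_like(m);mm[v0:v1,u0:u1]=m[v0:v1,u0:u1]
    x,y=q[:,0],q[:,1]
    for z0,z1 in((.112,.119),(.119,.127)):
        a=q[(q[:,2]>z0)&(q[:,2]<z1)]; print(z0,len(a),a.min(0),a.max(0))
im=np.load("top0.npz")["im"]; a=cv2.resize(im[170:262,285:385],None,fx=6,fy=6,interpolation=cv2.INTER_CUBIC)
save("crop0.png",a)
E
```

```text
top desk z -0.001085694286838912
(array([1697, 1004,  112,   24,   21,  153,   43,    0,    7,   93,   16,
         15,  746, 2269,    2,    0]), array([-0.01,  0.  ,  0.01,  0.02,  0.03,  0.04,  0.05,  0.06,  0.07,
        0.08,  0.09,  0.1 ,  0.11,  0.12,  0.13,  0.14,  0.15]))
3022 medz 0.12185994231747588
((573.9638671875, 50.990291595458984), (175.62281799316406, 182.2349853515625), 2.04130220413208) [[483.0, 138.89999389648438], [489.5, -43.20000076293945], [665.0, -36.900001525878906], [658.5, 145.1999969482422]]
0.112 438 [ 0.48472289 -0.04052997  0.11208626] [0.66476465 0.14379467 0.11899968]
0.119 2512 [ 0.48675476 -0.04028757  0.1190033 ] [0.66048358 0.14354712 0.12693483]
side desk z -0.0009764406204172404
(array([1778, 1223,  437,  201,  160,  342,  162,   77,   30,   40,   86,
        103,  670, 1250,   10,    0]), array([-0.01,  0.  ,  0.01,  0.02,  0.03,  0.04,  0.05,  0.06,  0.07,
        0.08,  0.09,  0.1 ,  0.11,  0.12,  0.13,  0.14,  0.15]))
1947 medz 0.12129775571998458
((568.107666015625, 51.74295425415039), (179.28936767578125, 184.310791015625), 1.3629933595657349) [[476.29998779296875, 141.6999969482422], [480.70001220703125, -42.5], [659.9000244140625, -38.29999923706055], [655.5, 146.0]]
0.112 473 [ 0.47947298 -0.04074359  0.11207043] [0.65577504 0.14565372 0.11899628]
0.119 1325 [ 0.47733552 -0.03943952  0.11900385] [0.65569137 0.14454897 0.12696525]
```

View pics/crop0.png

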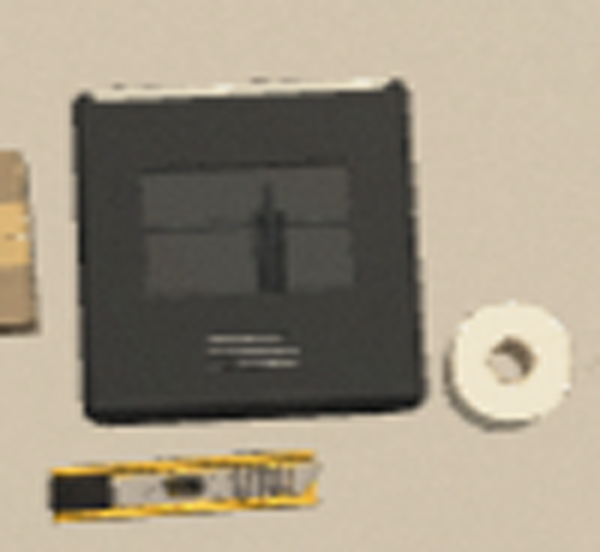

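The crop shows three ribs at about crop (254, 351), which is top px (327.3, 228.5). The guide shows through the window at crop x ≈ 270. Next I'll locate the mark and plan the first move.

```bash
cat >> h.py <<'E'
from scipy.linalg import logm, expm
def down(yaw,tilt=0):
    c,s=np.cos(yaw),np.sin(yaw)
    M=R.from_matrix(np.array([[-s,c,0],[c,s,0],[0,0,-1.]]))
    return M*R.from_rotvec([tilt,0,0])
def T(p,r):
    M=np.eye(4); M[:3,:3]=r.as_matrix(); M[:3,3]=p; return M
def plan(p,r):
    """rows (count,constant row) from the present pose to (p,r)"""
    s=ctrl.state(); A=T(s["position"],R.from_rotvec(s["ee_rot"])); X=logm(np.linalg.inv(A)@T(p,r)).real
    w=np.array([X[2,1],X[0,2],X[1,0]]); n=int(np.ceil(max(np.linalg.norm(w)/.17,np.linalg.norm(X[:3,3])/.055,1)))
    D=expm(X/n); print(n,"rows", R.from_matrix(D[:3,:3]).as_rotvec().round(4).tolist(),(D[:3,3]*1000).round(1).tolist())
    D=np.linalg.inv(A)@T(p,r); print(" total turn",w.round(4)," tool shift mm",(D[:3,3]*1000).round(1))
E
python3 - <<'E'
from h import *
for n in("top","side"):
    z=np.load(n+"0.npz"); P=z["P"]; im=z["im"].astype(int)
    k=(P[...,0]>.485)&(P[...,0]<.545)&(abs(P[...,1]-.051)<.04)&(P[...,2]>.11)&(P[...,2]<.13)
    b=im.sum(2); thr=np.median(b[k])+25; kk=k&(b>thr); vv,uu=np.nonzero(kk)
    print(n,kk.sum(),"px",uu.mean(),vv.mean(),P[kk].mean(0).round(4),P[kk].min(0).round(3),P[kk].max(0).round(3))
plan([.50,.05,.28],down(.03))
E
```

```text
top 41 px 326.5365853658537 227.97560975609755 [0.5182 0.0504 0.1235] [0.509 0.027 0.118] [0.525 0.074 0.128]
side 27 px 333.4074074074074 219.74074074074073 [0.5138 0.0491 0.1228] [0.503 0.03  0.116] [0.529 0.071 0.129]
13 rows [-0.0001, -0.0001, -0.089] [49.9, -8.8, -5.8]
 total turn [-0.0016 -0.0012 -1.157 ]  tool shift mm [ 473.  -404.9  -74.9]
```

Emit:
send_rows(series=[[[0, 0, -0.089], [50, -9, -6], 0], [[0, 0, -0.089], [50, -9, -6], 0], [[0, 0, -0.089], [50, -9, -6], 0], [[0, 0, -0.089], [50, -9, -6], 0], [[0, 0, -0.089], [50, -9, -6], 0]])

```text
t: 0.72
position: [0.4234, -0.3371, 0.2348]
ee_rot: [-2.834, -1.354, 0.0]
force: [0.1, 0.5, 0.6]
opening: -0.0001
```

Emit:
send_rows(series=[[[0, 0, -0.089], [50, -9, -6], 0], [[0, 0, -0.089], [50, -9, -6], 0], [[0, 0, -0.089], [50, -9, -6], 0], [[0, 0, -0.089], [50, -9, -6], 0], [[0, 0, -0.089], [50, -9, -6], 0]])

```text
t: 1.35
position: [0.5033, -0.0981, 0.2648]
ee_rot: [-2.465, -1.947, 0.0]
force: [0.7, 0.3, -1.3]
opening: 0.0001
```

Emit:
send_rows(series=[[[0, 0, -0.089], [50, -9, -6], 0], [[0, 0, -0.089], [50, -9, -6], 0], [[0, 0, -0.089], [50, -9, -6], 0], [[0, 0, 0], [0, 0, 0], 0]])

```text
t: 1.85
position: [0.4979, 0.0554, 0.2833]
ee_rot: [-2.181, -2.26, -0.001]
force: [-0.8, -1.5, 0.3]
opening: -0.0002
```

```bash
python3 - <<'E'
from h import *
s=ctrl.state(); print(s["t"],s["position"],s["ee_rot"],s["qpos"].round(3),s["opening"],s["force"])
m,im,d=cam("wrist"); save("w1.png",im); P=cloud(m,d); np.savez("w1.npz",im=im,d=d,P=P)
print(m["fov_y"],(d>0).mean())
for x,y in((.515,.05),(.58,.05)): print(proj(m,[x,y,.123]))
plan([.51,.05,.19],down(.03,.3))
E
```

```text
1.85 [0.49786312 0.05536962 0.283252  ] [-2.18107725e+00 -2.25982402e+00 -1.18402200e-03] [ 2.500e-02  1.490e-01  1.524e+00  1.000e-03  1.469e+00 -1.000e-02] -0.0001997071738062397 [-0.82184488 -1.45028103  0.2610204 ]
66.97500507171037 0.9960390625
(np.float64(336.17553819485016), np.float64(181.33453230273378))
(np.float64(393.9459210904233), np.float64(183.27250081931814))
2 rows [0.1498, 0.0004, 0.0015] [-2.0, 9.4, 46.0]
 total turn [0.2997 0.0007 0.0031]  tool shift mm [-3.9 11.8 93. ]
```

View pics/w1.png

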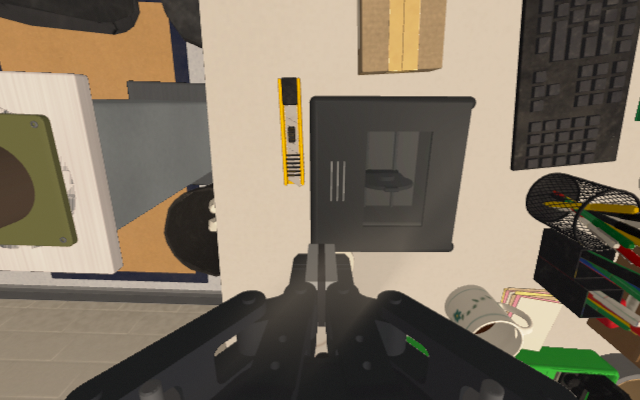

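The wrist view puts the ribs at about px (337, 181). The prediction for (0.515, 0.050, 0.123) was (336, 181), so the mark is confirmed. The new roll is hidden behind the gripper. Next I tilt the gripper body toward the robot and come down above the mark.

```bash
python3 - <<'E'
from h import *
z=np.load("w1.npz"); P=z["P"]; im=z["im"].astype(int)
b=im.sum(2); k=(abs(P[...,0]-.515)<.025)&(abs(P[...,1]-.05)<.035)&(P[...,2]>.11)&(P[...,2]<.135); kk=k&(b>np.median(b[k])+60)
print(kk.sum(),P[kk].mean(0),P[kk].min(0),P[kk].max(0))
print("top z",np.median(P[k][:,2]))
k=(P[...,2]>.1)&(P[...,2]<.135); k[260:]=0; r=cv2.minAreaRect((P[k][:,:2]*1000).astype(np.float32)); print(r)
plan([.514,.05,.165],down(.03,-.3))
E
```

```text
307 [0.51588138 0.0505768  0.12290629] [0.50712414 0.02780054 0.12092224] [0.52498371 0.07332133 0.12537635]
top z 0.12242627605233719
((686.0084228515625, 54.28193664550781), (403.7857360839844, 182.92164611816406), 0.4715956449508667)
3 rows [-0.1001, -0.0001, 0.001] [-1.3, 1.3, 39.8]
 total turn [-3.003e-01 -2.000e-04  3.100e-03]  tool shift mm [ -4.   15.8 118. ]
```

Emit:
send_rows(series=[[[-0.1, 0, 0.001], [-1.5, 1.5, 40], 0], [[-0.1, 0, 0.001], [-1.5, 1.5, 40], 0], [[-0.1, 0, 0.001], [-1.5, 1.5, 40], 0], [[0, 0, 0], [0, 0, 0], 0], [[0, 0, 0], [0, 0, 0], 0]])

```text
t: 2.52
position: [0.5174, 0.0473, 0.1664]
ee_rot: [2.034, 2.087, 0.318]
force: [1.0, -0.3, 0.3]
opening: -0.0001
```

```bash
python3 - <<'E'
from h import *
s=ctrl.state(); print(s["t"],s["position"],s["ee_rot"],s["qpos"].round(3),s["force"])
r=R.from_rotvec(s["ee_rot"]); print(r.as_matrix().round(3))
plan([.515,.05,.13],down(.03,-.3))
E
```

```text
2.525 [0.51739755 0.04725009 0.16635446] [2.03403999 2.08675334 0.31766155] [ 0.005  0.123  1.924  0.009  0.793 -0.026] [ 1.04593146 -0.31447548  0.26215656]
[[-0.026  0.954  0.297]
 [ 1.     0.024  0.008]
 [ 0.     0.297 -0.955]]
1 rows [0.002, 0.0011, -0.0042] [2.8, -13.0, 34.0]
 total turn [ 0.002   0.0011 -0.0042]  tool shift mm [  2.8 -13.   34. ]
```

Emit:
send_rows(series=[[[0, 0, 0], [0, -31, -51], 0], [[0, 0, 0], [0, -31, -51], 0], [[0, 0, 0], [0, 0, 0], 0]])

```text
t: 2.9
position: [0.4286, 0.0454, 0.2506]
ee_rot: [2.027, 2.082, 0.327]
force: [0.6, 0.3, -0.4]
opening: 0.0
```

```bash
python3 - <<'E'
from h import *
s=ctrl.state(); print(s["t"],s["position"],s["ee_rot"],s["qpos"].round(3),s["force"])
plan([.515,.05,.135],down(.03,-.3))
E
```

```text
2.9 [0.42864543 0.04542592 0.25064564] [2.02743812 2.08216251 0.32723498] [-0.    -0.111  1.924  0.01   1.017 -0.03 ] [ 0.58185295  0.32886376 -0.40836005]
3 rows [0.0039, 0.0003, -0.0011] [0.7, 15.8, 45.5]
 total turn [ 0.0118  0.001  -0.0032]  tool shift mm [  2.3  46.8 136.6]
```

Emit:
send_rows(series=[[[0.004, 0, -0.001], [1, 16, 45], 0], [[0.004, 0, -0.001], [1, 16, 45], 0], [[0.004, 0, -0.001], [1, 16, 45], 0], [[0, 0, 0], [0, 0, 0], 0]])

```text
t: 3.4
position: [0.5139, 0.0509, 0.1266]
ee_rot: [2.039, 2.1, 0.301]
force: [-0.8, -0.5, 0.0]
opening: -0.0
```

```bash
python3 - <<'E'
from h import *
s=ctrl.state(); print(s["t"],s["position"],s["ee_rot"],s["qpos"].round(3),s["force"])
r=R.from_rotvec(s["ee_rot"]); print(r.inv().apply([0,0,-4]),r.inv().apply([0,0,-1]))
E
```

```text
3.4 [0.51393824 0.0508537  0.12663983] [2.03925986 2.10047866 0.30102028] [ 0.014  0.179  1.975  0.006  0.703 -0.02 ] [-0.8226313  -0.51142921  0.01334362]
[ 1.83805412e-03 -1.12512272e+00  3.83850172e+00] [ 4.59513530e-04 -2.81280680e-01  9.59625431e-01]
```

Emit:
send_rows(series=[[[0, 0, 0], [0, 8, 0], 0], [[0, 0, 0], [0, -0.8, 2.9], 0], [[0, 0, 0], [0, 0, 0], 0]])

```text
t: 3.78
position: [0.5188, 0.0513, 0.1291]
ee_rot: [2.036, 2.098, 0.306]
force: [0.2, 0.1, -0.3]
opening: 0.0004
```

Emit:
send_rows(series=[[[0, 0, 0], [0, -0.8, 2.9], 0], [[0, 0, 0], [0, 0, 0], 0]])

```text
t: 4.03
position: [0.5182, 0.0513, 0.1249]
ee_rot: [2.037, 2.099, 0.304]
force: [-0.8, 0.6, -0.1]
opening: 0.0003
```

Emit:
send_rows(series=[[[0, 0, 0], [0, -0.8, 2.9], 0], [[0, 0, 0], [0, 0, 0], 0]])

```text
t: 4.28
position: [0.5184, 0.0513, 0.1215]
ee_rot: [2.038, 2.1, 0.303]
force: [0.6, -0.3, 0.6]
opening: -0.0001
```

Emit:
send_rows(series=[[[0, 0, 0], [0, -0.6, 1.9], 0], [[0, 0, 0], [0, 0, 0], 0]])

```text
t: 4.53
position: [0.5186, 0.0513, 0.1195]
ee_rot: [2.038, 2.1, 0.303]
force: [-0.5, 0.4, -0.7]
opening: -0.0001
```

Emit:
send_rows(series=[[[0, 0, 0], [0, -0.6, 1.9], 0], [[0, 0, 0], [0, 0, 0], 0]])

```text
t: 4.78
position: [0.5185, 0.0513, 0.1176]
ee_rot: [2.038, 2.1, 0.304]
force: [-0.2, -0.5, -0.6]
opening: 0.0002
```

Emit:
send_rows(series=[[[0, 0, 0], [0, -0.6, 1.9], 0], [[0, 0, 0], [0, 0, 0], 0]])

```text
t: 5.03
position: [0.5185, 0.0513, 0.1156]
ee_rot: [2.038, 2.1, 0.304]
force: [-0.2, 0.4, -0.5]
opening: -0.0001
```

```bash
python3 - <<'E'
from h import *
s=ctrl.state(); p=s["position"]
out=[]
for n in("side","wrist"):
    m,im,d=cam(n); u,v=proj(m,p); print(n,u,v,proj(m,[.516,.0505,.123]))
    P=cloud(m,d)
    k=(abs(P[...,0]-.52)<.1)&(abs(P[...,1]-.05)<.1)&(P[...,2]>.05)
    print(np.histogram(P[k][:,2],bins=[.05,.1,.105,.11,.115,.12,.125,.13,.14,.2,.4]))
    u,v=int(u),int(v); w=45 if n=="side" else 70
    a=im[max(0,v-w):v+w,max(0,u-w):u+w]; out.append(cv2.resize(a,(390,390),interpolation=cv2.INTER_CUBIC))
save("c2.png",np.hstack(out))
E
```

```text
side 332.2696761639878 220.06141443858888 (np.float64(332.81897724487663), np.float64(219.35905828882727))
(array([310,  45,  40,  63, 300, 522, 169,   4,  53, 404]), array([0.05 , 0.1  , 0.105, 0.11 , 0.115, 0.12 , 0.125, 0.13 , 0.14 ,
       0.2  , 0.4  ]))
wrist 321.5747331272304 237.82060613448706 (np.float64(321.13084756750277), np.float64(244.6443915858887))
(array([  356,   148,   162,   190,  1590, 41423,     0,     0, 12775,
       27350]), array([0.05 , 0.1  , 0.105, 0.11 , 0.115, 0.12 , 0.125, 0.13 , 0.14 ,
       0.2  , 0.4  ]))
```

View pics/c2.png

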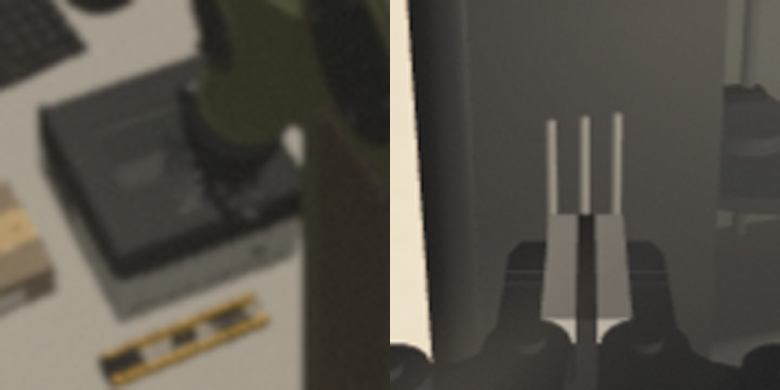

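```bash
python3 - <<'E'
from h import *
s=ctrl.state(); r=R.from_rotvec(s["ee_rot"]); p=s["position"]; m=ctrl.camera_model("wrist")
C=np.linalg.inv(np.array(m["world_to_cam"])); print("cam",C[:3,3].round(3),p)
for o in([.011,0,0],[0,0,0],[-.011,0,0],[0.011,0,-.005],[0,0.005,0]): print(o,proj(m,p+r.apply(o)))
for y in(.0286,.0505,.0725): print(y,proj(m,[.516,y,.123]))
f,cx,cy=K(m); q=C[:3,:3]@np.array([(321.9-cx)/f,-(245-cy)/f,-1]); t=(.0512+.011-C[1,3])/q[1]; print("tip edge ray at y=.0622:",C[:3,3]+t*q)
t=(.123-C[2,3])/q[2]; print("ray at surface",C[:3,3]+t*q)
print(s["tau"])
E
```

```text
cam [0.468 0.13  0.277] [0.51864154 0.05131296 0.11576345]
[0.011, 0, 0] (np.float64(321.79217256399704), np.float64(221.12529180705832))
[0, 0, 0] (np.float64(321.7852743041291), np.float64(237.82333666242835))
[-0.011, 0, 0] (np.float64(321.7786268644398), np.float64(253.91424193857824))
[0.011, 0, -0.005] (np.float64(321.82780682198546), np.float64(224.364367063689))
[0, 0.005, 0] (np.float64(329.9614512408198), np.float64(237.81416010141805))
0.0286 (np.float64(319.97110433770075), np.float64(277.18135713305696))
0.0505 (np.float64(320.98811232369934), np.float64(244.60643818902835))
0.0725 (np.float64(322.08926166777377), np.float64(209.33645887487972))
tip edge ray at y=.0622: [0.50918149 0.0622     0.14631378]
ray at surface [0.51657005 0.05018019 0.123     ]
[-3.29511931e-05 -3.37283134e+01 -2.02252346e+01  1.97173812e-02
 -1.71565488e+00 -1.33386601e-05]
```

```bash
python3 - <<'E'
from h import *
s=ctrl.state(); r=R.from_rotvec(s["ee_rot"]); p=s["position"]; m,im,d=cam("wrist")
P=cloud(m,d)
for u in (314,322,330):
  print(u,[(v,(r.inv().apply(P[v,u]-p)*1000).round(1).tolist(),round(float(P[v,u,2]),4)) for v in range(236,262,3)])
E
```

```text
314 [(236, [5.0, -4.6, -8.1], 0.1223), (239, [4.0, -4.5, -10.0], 0.124), (242, [1.4, -4.6, -8.5], 0.1226), (245, [10.8, -4.0, -31.2], 0.1445), (248, [10.7, -4.0, -34.2], 0.1475), (251, [10.8, -3.9, -37.6], 0.1507), (254, [11.1, -3.8, -41.1], 0.1541), (257, [11.1, -3.8, -43.9], 0.1568), (260, [11.0, -3.7, -46.5], 0.1593)]
322 [(236, [4.5, 0.1, -7.1], 0.1226), (239, [3.4, 0.1, -8.7], 0.1241), (242, [0.7, 0.1, -7.2], 0.1227), (245, [10.7, -0.0, -30.9], 0.1454), (248, [10.9, -0.0, -34.6], 0.1489), (251, [10.6, -0.1, -37.1], 0.1514), (254, [11.3, -0.1, -41.5], 0.1555), (257, [10.9, -0.1, -43.7], 0.1576), (260, [11.0, -0.1, -46.7], 0.1605)]
330 [(236, [4.0, 4.8, -5.9], 0.1228), (239, [2.3, 4.8, -6.6], 0.1234), (242, [-0.2, 4.9, -5.5], 0.1224), (245, [79.7, -0.7, -168.4], 0.277), (248, [10.7, 3.9, -34.2], 0.1496), (251, [10.4, 3.8, -36.8], 0.1521), (254, [11.0, 3.7, -41.0], 0.1561), (257, [10.8, 3.6, -43.5], 0.1585), (260, [10.9, 3.5, -46.5], 0.1613)]
```

The wrist depth shows the real fingertip end about 30 mm behind the reported TCP along tool z, at z ≈ 0.144. So it still hovers about 20 mm above the cover, which agrees with zero force. From here I take the tip at tool z = −30 mm.

Emit:
send_rows(series=[[[0, 0, 0], [0, 0.6, 15], 0], [[0, 0, 0], [0, 0, 0], 0]])

```text
t: 5.42
position: [0.523, 0.0514, 0.1009]
ee_rot: [2.038, 2.1, 0.302]
force: [0.0, -0.4, -0.1]
opening: 0.0
```

Emit:
send_rows(series=[[[0, 0, 0], [0, -0.6, 1.9], 0], [[0, 0, 0], [0, 0, 0], 0]])

```text
t: 5.68
position: [0.5235, 0.0514, 0.0998]
ee_rot: [2.037, 2.099, 0.304]
force: [-0.4, -0.3, -0.9]
opening: -0.0002
```

Emit:
send_rows(series=[[[0, 0, 0], [0, -0.6, 1.9], 0], [[0, 0, 0], [0, 0, 0], 0]])

```text
t: 5.92
position: [0.5235, 0.0514, 0.098]
ee_rot: [2.037, 2.099, 0.304]
force: [-1.4, 0.0, 4.0]
opening: -0.0001
```

Contact at reported z = 0.098 with 4 N. I keep pressing in small steps.

Emit:
send_rows(series=[[[0, 0, 0], [0, -0.6, 1.9], 0], [[0, 0, 0], [0, 0, 0], 0]])

```text
t: 6.18
position: [0.5231, 0.0514, 0.0956]
ee_rot: [2.037, 2.099, 0.304]
force: [-1.4, 0.2, 3.7]
opening: -0.0001
```

Emit:
send_rows(series=[[[0, 0, 0], [0, -0.6, 1.9], 0], [[0, 0, 0], [0, 0, 0], 0]])

```text
t: 6.42
position: [0.523, 0.0514, 0.0935]
ee_rot: [2.038, 2.1, 0.303]
force: [-2.9, 0.1, 6.0]
opening: -0.0003
```

Emit:
send_rows(series=[[[0, 0, 0], [0, -0.4, 1.2], 0], [[0, 0, 0], [0, 0, 0], 0]])

```text
t: 6.68
position: [0.523, 0.0514, 0.0929]
ee_rot: [2.037, 2.099, 0.304]
force: [-6.7, -0.7, 13.9]
opening: -0.0002
```

Emit:
send_rows(series=[[[0, 0, 0], [0, -0.3, 1], 0], [[0, 0, 0], [0, 0, 0], 0]])

```text
t: 6.92
position: [0.5231, 0.0514, 0.0925]
ee_rot: [2.037, 2.099, 0.305]
force: [-9.8, -2.0, 19.5]
opening: 0.0001
```

It is on the hard stop at 14 to 19 N. Drawing away up and back.

Emit:
send_rows(series=[[[0, 0, 0], [0, -31, -51], 0], [[0, 0, 0], [0, -31, -51], 0], [[0, 0, 0], [0, -10, -25], 0], [[0, 0, 0], [0, 0, 0], 0], [[0, 0, 0], [0, 0, 0], 0]])

```text
t: 7.55
position: [0.4188, 0.0483, 0.1923]
ee_rot: [2.037, 2.099, 0.304]
force: [-0.1, -0.2, -0.3]
opening: 0.0001
```

Emit:
send_rows(series=[[[0, 0, 0], [0, 0, 0], 0], [[0, 0, 0], [0, 0, 0], 0], [[0, 0, 0], [0, 0, 0], 0], [[0, 0, 0], [0, 0, 0], 0], [[0, 0, 0], [0, 0, 0], 0]])

```text
t: 8.18
position: [0.4183, 0.0483, 0.1926]
ee_rot: [2.037, 2.099, 0.304]
force: [0.2, 0.3, -0.4]
opening: -0.0003
```

```bash
python3 - <<'E'
from h import *
s=ctrl.state(); print(s["t"],s["position"],s["ee_rot"],s["qpos"].round(3),s["force"])
m,a,d=cam("top"); np.savez("top1.npz",im=a,d=d,P=cloud(m,d)); print("top proj",proj(m,[.58,.05,.09]))
m,b,d=cam("wrist"); P=cloud(m,d); np.savez("w2.npz",im=b,d=d,P=P)
print("wrist well",proj(m,[.58,.052,.09]))
a=cv2.resize(a[130:270,250:400],(320,300),interpolation=cv2.INTER_CUBIC)
save("c3.png",np.hstack([a,cv2.resize(b,(480,300))]))
E
```

```text
8.175 [0.41825206 0.04831109 0.19257082] [2.03737222 2.09939081 0.30379187] [ 0.009 -0.053  2.028  0.007  0.879 -0.024] [ 0.15412388  0.2645154  -0.40985808]
top proj (np.float64(326.2055064193646), np.float64(210.42184335836046))
wrist well (np.float64(439.2623924899317), np.float64(180.34748645032678))
```

View pics/c3.png

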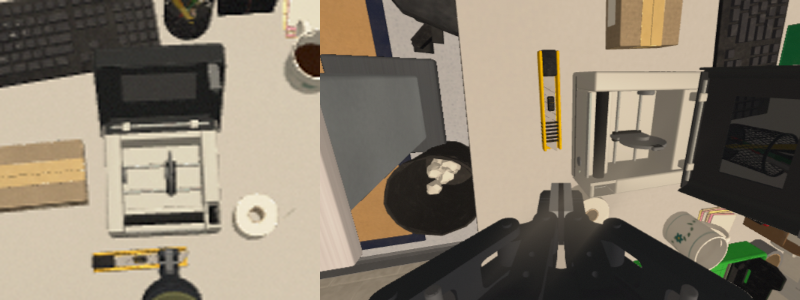

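The cover stands wide open behind the hinge and the guide disc is visible in the well, at wrist crop (640, 137). I let two seconds pass untouched and measure the guide.

Emit:
send_rows(series=[[[0, 0, 0], [0, 0, 0], 0], [[0, 0, 0], [0, 0, 0], 0], [[0, 0, 0], [0, 0, 0], 0], [[0, 0, 0], [0, 0, 0], 0], [[0, 0, 0], [0, 0, 0], 0]])

```text
t: 8.9
position: [0.4182, 0.0483, 0.1927]
ee_rot: [2.037, 2.099, 0.304]
force: [-0.1, 0.0, -0.4]
opening: 0.0005
```

Emit:
send_rows(series=[[[0, 0, 0], [0, 0, 0], 0], [[0, 0, 0], [0, 0, 0], 0], [[0, 0, 0], [0, 0, 0], 0], [[0, 0, 0], [0, 0, 0], 0], [[0, 0, 0], [0, 0, 0], 0]])

```text
t: 9.52
position: [0.4183, 0.0483, 0.1926]
ee_rot: [2.037, 2.099, 0.304]
force: [0.6, 0.4, 0.7]
opening: -0.0005
```

```bash
python3 - <<'E'
from h import *
for n in("w2","top1"):
    P=np.load(n+".npz")["P"].reshape(-1,3)
    yaw=.033; c0=np.array([.580,.052]); q=P.copy(); e=P[:,:2]-c0
    q[:,0]=e@[np.cos(yaw),np.sin(yaw)]; q[:,1]=e@[-np.sin(yaw),np.cos(yaw)]; q*=1000
    g=q[(abs(q[:,0])<40)&(abs(q[:,1])<50)&(q[:,2]>78)&(q[:,2]<118)]
    print(n,len(g),"guide pts",g.mean(0).round(1)); 
    for lo,hi in((78,90),(90,100),(100,108),(108,116)):
        k=g[(g[:,2]>lo)&(g[:,2]<hi)]
        if len(k)>3: print(lo,hi,len(k),"x",np.percentile(k[:,0],[2,50,98]).round(1),"y",np.percentile(k[:,1],[2,50,98]).round(1))
    k=q[(abs(q[:,0])<40)&(abs(q[:,2]-92)<4)]
    for a,b in((50,110),(-110,-52)):
        j=k[(k[:,1]>a)&(k[:,1]<b)]; print("rim y",np.percentile(j[:,1],[2,98]).round(1),np.median(j[:,2]).round(1),len(j))
    k=q[(abs(q[:,1])<50)&(q[:,0]<-40)&(q[:,0]>-110)&(q[:,2]>70)&(q[:,2]<100)]; print("front x",np.percentile(k[:,0],[2,98]).round(1))
m,im,d=cam("side"); save("s3.png",cv2.resize(im[130:290,230:440],None,fx=3,fy=3,interpolation=cv2.INTER_CUBIC))
for u in(np.array([.58,.05,.27]),): print(proj(m,u))
E
```

```text
w2 687 guide pts [ -4.5 -10.8  94.1]
78 90 273 x [-32.   -3.4  29.9] y [-14.4 -10.3  -4.4]
90 100 182 x [-27.5 -10.5  25.9] y [-14.4 -10.4  -9.9]
100 108 146 x [-19.5  -7.5  20.4] y [-14.7 -10.8  -9.9]
108 116 86 x [-8.2 -0.2  8.1] y [-15.  -12.3  -9.7]
rim y [63.  86.1] 91.7 1741
rim y [-84.  -61.5] 91.8 1163
front x [-89.1 -55.7]
top1 40 guide pts [ -0.1 -12.8  96.5]
78 90 12 x [-30.3  -2.2   8.5] y [-16.4 -11.3  -7.9]
90 100 11 x [-25.4   7.3  30.3] y [-16.5 -13.2 -11.5]
100 108 11 x [-22.1  14.   21.4] y [-15.1 -13.3 -11.3]
108 116 6 x [-5.7  1.8  9.8] y [-14.4 -14.  -13.6]
rim y [61.5 84.2] 91.3 150
rim y [-85.5 -63.5] 91.7 152
front x [-87.4 -52.6]
(np.float64(327.24069787280945), np.float64(180.80451917212469))
```

The printer frame (0.580, 0.052, yaw 0.033) is consistent: rims at ±62–63 mm and z = 92, tab ±8 mm, guide inner face at y ≈ −10 mm. I move above the gap.

```bash
python3 - <<'E'
from h import *
r=R.from_rotvec(ctrl.state()["ee_rot"])
plan([.576,.074,.13],r)
E
```

```text
4 rows [-0.0, -0.0, 0.0] [5.3, 33.5, 26.3]
 total turn [-0. -0.  0.]  tool shift mm [ 21.  134.2 105. ]
```

View pics/s3.png

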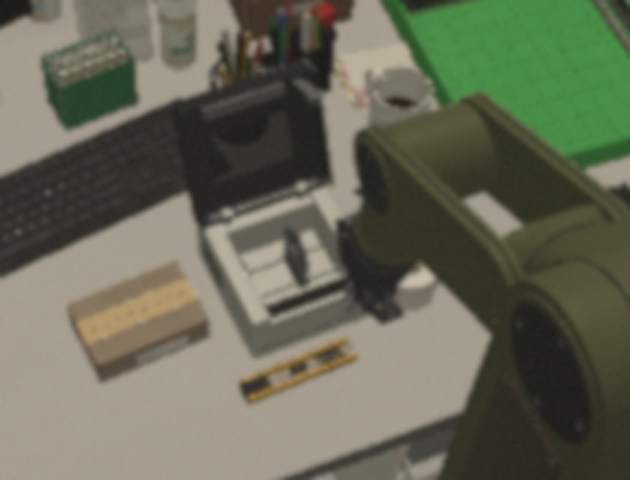

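The side view confirms the cover is leaning back open, with the guide disc at crop (297, 257) and the well free. Moving in above it.

Emit:
send_rows(series=[[[0, 0, 0], [5, 33, 26], 0], [[0, 0, 0], [5, 33, 26], 0], [[0, 0, 0], [5, 34, 26], 0], [[0, 0, 0], [5, 33, 26], 0], [[0, 0, 0], [0, 0, 0], 0]])

```text
t: 10.2
position: [0.5773, 0.0733, 0.1294]
ee_rot: [2.037, 2.1, 0.304]
force: [0.1, 0.3, -0.6]
opening: 0.0001
```

```bash
python3 - <<'E'
from h import *
s=ctrl.state(); r=R.from_rotvec(s["ee_rot"]); p=s["position"]; print(s["t"],p,s["force"])
m,im,d=cam("wrist"); P=cloud(m,d); save("w4.png",im)
q=r.inv().apply(P.reshape(-1,3)-p)*1000
k=(abs(q[:,1])<12)&(abs(q[:,0])<13)&(q[:,2]<0)&(q[:,2]>-45); print("tip z tool",np.percentile(q[k][:,2],[80,95,99]))
plan([.579,.074,.065],r)
E
```

```text
10.2 [0.5773422  0.07329699 0.12942096] [ 0.09487776  0.33280201 -0.59570586]
tip z tool [-34.04504839 -31.17761496 -30.0555534 ]
2 rows [-0.0009, 0.0001, 0.0] [0.4, -7.3, 31.5]
 total turn [-0.0018  0.0001  0.    ]  tool shift mm [  0.8 -14.5  63. ]
```

View pics/w4.png

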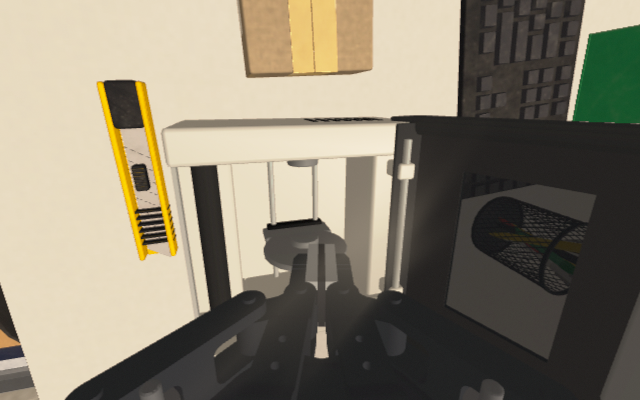

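```bash
python3 - <<'E'
from h import *
s=ctrl.state(); r=R.from_rotvec(s["ee_rot"]); p=s["position"]
m,im,d=cam("wrist"); P=cloud(m,d).reshape(-1,3); q=r.inv().apply(P-p)*1000
for a in range(-130,-30,10):
    k=(q[:,2]>a)&(q[:,2]<a+10)&(abs(q[:,0])<15)&(abs(q[:,1])<90)
    if k.sum()>5: print("grip z",a,k.sum(),"y",np.percentile(q[k][:,1],[1,99]).round(0),"worldx max",P[k][:,0].max().round(3),"z there after -65:",(P[k][P[k][:,0].argmax(),2]-.065).round(3))
k=(P[:,0]>.6)&(P[:,1]<.12)&(P[:,1]>-.03)
for z in(.1,.12,.14,.16,.18,.2): 
    j=k&(abs(P[:,2]-z)<.01); print("cover front x at z",z,np.percentile(P[j][:,0],[2,10]).round(3) if j.sum() else None)
E
```

```text
grip z -120 4401 y [-61.  60.] worldx max 0.602 z there after -65: 0.19
grip z -110 8057 y [-58.  56.] worldx max 0.602 z there after -65: 0.186
grip z -100 5880 y [-50.  49.] worldx max 0.596 z there after -65: 0.175
grip z -90 6417 y [-41.  40.] worldx max 0.592 z there after -65: 0.162
grip z -80 3483 y [-35.  34.] worldx max 0.587 z there after -65: 0.151
grip z -70 1016 y [-20.  19.] worldx max 0.576 z there after -65: 0.137
grip z -60 666 y [-14.  13.] worldx max 0.573 z there after -65: 0.118
grip z -50 626 y [-14.  13.] worldx max 0.576 z there after -65: 0.109
grip z -40 454 y [-13.  13.] worldx max 0.577 z there after -65: 0.103
cover front x at z 0.1 [0.612 0.642]
cover front x at z 0.12 [0.674 0.675]
cover front x at z 0.14 [0.682 0.684]
cover front x at z 0.16 [0.69  0.692]
cover front x at z 0.18 [0.698 0.699]
cover front x at z 0.2 [0.705 0.707]
```

Clearance to the cover is ample, about 90 mm. Lowering into the gap.

Emit:
send_rows(series=[[[0, 0, 0], [0, -7, 31], 0], [[0, 0, 0], [0, -7, 31], 0], [[0, 0, 0], [0, 0, 0], 0]])

```text
t: 10.68
position: [0.5754, 0.0728, 0.0655]
ee_rot: [2.041, 2.102, 0.298]
force: [-0.1, 0.0, 0.6]
opening: 0.0003
```

Emit:
send_rows(series=[[[0, 0, 0], [-10, 0, 0], 0], [[0, 0, 0], [-8, 0, 0], 0], [[0, 0, 0], [-5, 0, 0], 0], [[0, 0, 0], [0, 0, 0], 0]])

```text
t: 11.18
position: [0.58, 0.0494, 0.0681]
ee_rot: [2.037, 2.097, 0.305]
force: [-0.8, 0.6, -0.3]
opening: 0.0001
```

Emit:
send_rows(series=[[[0, 0, 0], [-5, 0, 0], 0], [[0, 0, 0], [-5, 0, 0], 0], [[0, 0, 0], [0, 0, 0], 0]])

```text
t: 11.55
position: [0.5799, 0.0397, 0.0673]
ee_rot: [2.037, 2.099, 0.304]
force: [0.0, -0.1, 0.7]
opening: 0.0
```

```bash
cat > g.py <<'E'
from h import *
def guide(n="wrist"):
    m,im,d=cam(n); P=cloud(m,d).reshape(-1,3)
    yaw=.033; e=P[:,:2]-np.array([.580,.052]); q=P.copy()
    q[:,0]=e@[np.cos(yaw),np.sin(yaw)]; q[:,1]=e@[-np.sin(yaw),np.cos(yaw)]; q*=1000
    k=(abs(q[:,0])<34)&(abs(q[:,0])>20)&(q[:,1]<50)&(q[:,1]>-58)&(q[:,2]>75)&(q[:,2]<105)
    print(n,k.sum(),"guide y pct",np.percentile(q[k][:,1],[5,50,95]).round(1) if k.sum() else None)
    j=(abs(q[:,0])<40)&(abs(q[:,2]-92)<4)&(q[:,1]>50)&(q[:,1]<110); print(" left rim y",np.percentile(q[j][:,1],[2,98]).round(1))
    return im
if __name__=="__main__":
    s=ctrl.state(); print(s["t"],s["position"],s["force"]); guide()
E
python3 g.py
```

```text
11.55 [0.5798583  0.03967247 0.06725816] [ 0.04821044 -0.06972542  0.66690746]
wrist 836 guide y pct [-26.2 -23.4  -5.2]
 left rim y [62.9 85.7]
```

The guide is following: its face went from −10 to −23 mm. Continuing to push.

Emit:
send_rows(series=[[[0, 0, 0], [-6, 0, 0], 0], [[0, 0, 0], [-6, 0, 0], 0], [[0, 0, 0], [-6, 0, 0], 0], [[0, 0, 0], [-5, 0, 0], 0], [[0, 0, 0], [0, 0, 0], 0]])

```text
t: 12.22
position: [0.5804, 0.0163, 0.0672]
ee_rot: [2.038, 2.099, 0.303]
force: [-0.3, -0.3, 0.2]
opening: -0.0001
```

Emit:
send_rows(series=[[[0, 0, 0], [-2, 0, 0], 0], [[0, 0, 0], [0, 0, 0], 0]])

```text
t: 12.48
position: [0.5806, 0.0149, 0.0673]
ee_rot: [2.037, 2.099, 0.304]
force: [-0.3, 0.3, -0.1]
opening: -0.0001
```

Emit:
send_rows(series=[[[0, 0, 0], [-1.5, 0, 0], 0], [[0, 0, 0], [0, 0, 0], 0]])

```text
t: 12.72
position: [0.5806, 0.0137, 0.0673]
ee_rot: [2.037, 2.099, 0.304]
force: [-0.3, 1.6, -1.0]
opening: 0.0002
```

Emit:
send_rows(series=[[[0, 0, 0], [-1.5, 0, 0], 0], [[0, 0, 0], [0, 0, 0], 0]])

```text
t: 12.98
position: [0.5806, 0.0131, 0.0673]
ee_rot: [2.038, 2.099, 0.306]
force: [0.1, 7.1, 0.8]
opening: -0.0001
```

```bash
python3 g.py
```

```text
12.975 [0.58056942 0.01312136 0.06734641] [0.09459271 7.08304384 0.77074344]
wrist 832 guide y pct [-52.5 -49.7 -31.8]
 left rim y [62.6 81.6]
```

At the stop: 7 N sideways and the face at −49.7 mm. Backing off to the left, then up and toward the robot.

Emit:
send_rows(series=[[[0, 0, 0], [8, 0, 0], 0], [[0, 0, 0], [12, 0, 0], 0], [[0, 0, 0], [0, 12, -42], 0], [[0, 0, 0], [0, 12, -42], 0], [[0, 0, 0], [0, -25, -40], 0]])

```text
t: 13.65
position: [0.5474, 0.0313, 0.189]
ee_rot: [2.033, 2.096, 0.309]
force: [0.8, -0.3, 0.0]
opening: 0.0003
```

Emit:
send_rows(series=[[[0, 0, 0], [0, -35, -35], 0], [[0, 0, 0], [0, -35, -35], 0], [[0, 0, 0], [0, -35, -35], 0], [[0, 0, 0], [0, 0, 0], 0], [[0, 0, 0], [0, 0, 0], 0]])

```text
t: 14.28
position: [0.414, 0.0273, 0.2571]
ee_rot: [2.036, 2.098, 0.305]
force: [-0.4, -1.1, 0.3]
opening: -0.0001
```

```bash
python3 - <<'E'
from g import *
s=ctrl.state(); print(s["t"],s["position"],s["force"])
b=guide("wrist"); a=guide("top")
save("c5.png",np.hstack([cv2.resize(a[130:270,250:400],(320,300),interpolation=cv2.INTER_CUBIC),cv2.resize(b,(480,300))]))
E
```

```text
14.275 [0.41398896 0.02728813 0.25714225] [-0.37048793 -1.11904559  0.34748804]
wrist 145 guide y pct [-53.7 -49.9 -49.3]
 left rim y [62.8 85.7]
top 16 guide y pct [-55.8 -53.3 -51.3]
 left rim y [61.8 84.5]
```

View pics/c5.png

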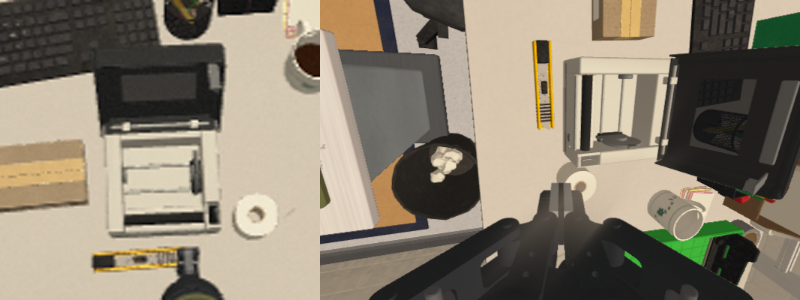

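The guide sits against the right wall of the well, at top-crop (196, 172). The cover is open, and the printer and the other things have not moved. The arm is clear, so I'm handing in.

```bash
python3 -c "
from cell import ctrl
print(ctrl.job_done())"
```

```text
the job is handed in; nothing more can be done
None
```

I pressed the closed cover on its ribbed mark until it reached the hard stop, then drew away up and toward the robot, and the cover swung fully open by itself. After more than a second with nothing touching it, I pushed the roll guide to its right stop, withdrew the arm clear and handed the job in at about 14.3 s.

- **Guide:** its inner face measured −49.9 mm in the wrist view, against −50 mm at the stop. The push force rose to 7 N at the end. The top camera gave −53 mm, but from only 16 points, mostly on the disc's top edge.
- **Cover:** it stands open in the final top and wrist views.
- **Printer and the other things:** the left rim of the well measured at the same place as before within 1 mm. I saw no movement of the bystanders in the pictures but did not measure them.

Two things did not match the plan:
- **Fingertip position:** the reported TCP was about 30 mm beyond where the wrist depth and the first contact put the fingertips. I corrected for this from the measurement.
- **Press force:** it peaked at about 20 N, above the suggested 10 to 15 N.

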